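# Wind the printer bed down to its stop and back off two turns

### The job

First draw the blue-handled scraper straight out from under the print bed and lay it flat on the green mat. Then crank the handwheel on the lead screw anticlockwise (seen from above) until the bed is down on its bottom stop, and from the stop back it off clockwise exactly two full turns. Finish gripping the red crank handle there and keep holding it still, so that the screw cannot creep while I lock it; leave everything else on the bench where it is.

Things in the scene. Friction and masses are not known exactly. Their poses are not given: they have to be found in the camera images.
- zstage: Fixed Z stage of a small 3D printer. Its frame's origin is on the bench under the vertical lead-screw axis, z up; the bed is cantilevered from the screw towards the frame's +y. Aluminium floor pan 210 x 350 mm (x from -105 to 105, y from -60 to 290), its top 8 mm above the bench. Frame with guide rods around the screw: x +-85, y from -47 to 43, up to 190 mm high.
- bed: The print bed. Origin on the screw axis at the bed's underside, axes as the zstage's; its outer edge is 215 mm from there along +y. The bed (180 mm wide, gold top 16 mm above its underside) moves level up and down with the screw, 10 mm a turn; its underside stands 13 mm over the floor pan at the bottom stop and about 20 to 26 mm at the start. A black print on supports, about 110 mm high, is stuck to its middle.
- screw_top (a point): Fixed point on the handwheel's vertical axis, at the height of the crank handle's middle (255 mm above the bench).
- handwheel (a joint): Angle of the black handwheel (125 mm over its rim, rim top 221 mm above the bench), rad: 0 with the bed on its bottom stop (a hard stop), growing as the wheel is turned clockwise seen from above, which raises the bed; one turn is 6.283. It starts about 0.7 to 1.3 turns up. At 0 the crank handle stands on the zstage's +y side of the axis. Friction holds it where it is left; about 1 to 3 N at the handle turns it, more only at the stop.
- crank_handle: Red revolving handle standing upright on the handwheel's rim, 55 mm from the axis: 20 mm diameter, 52 mm long (from 229 to 282 mm above the bench), free to spin on its own pin, so a gripper can carry it round without turning. Origin at its middle, on its axis, z up.
- scraper_grip (a point): Centre of the scraper's blue handle (110 long, 22 wide, 16 mm high), half-way up. x axis along the scraper from the blade towards the handle's free end; z up. The blade (40 wide, 2 mm thick, flush with the underside) reaches 135 mm from this point towards -x; 90 g. It starts flat on the floor pan with the blade and 15 to 35 mm of the handle under the bed, handle pointing out past the bed's edge. Too high to be left under the bed at its stop.
- scraper_tip (a point): Middle of the scraper blade's front edge, 135 mm from the handle's centre.
- mat: Fixed green mat, 170 (x) x 250 (y) x 4 mm. Origin at the centre of its underside.
- motor: Bystander: stepper motor, 42 mm square, 62 mm high with its shaft. Origin under its centre.
- spool: Bystander: filament spool lying flat, 200 mm across, 60 mm high. Origin under its centre.
- glue_stick: Bystander: upright glue stick, 28 mm across, 95 mm high. Origin under its centre.
- nozzle_jar: Bystander: small jar, 50 mm across, 55 mm high. Origin under its centre.
- hex_driver: Bystander: yellow-handled driver lying on the bench, 190 mm long. Origin under its middle, x along it.
- wire_brush: Bystander: brush lying on the bench, 170 mm long. Origin under its middle, x along it.
- bracket: Bystander: black printed angle bracket, 70 x 50 x 49 mm. Origin under its base plate's centre.
There are look-alikes about, which are no part of the job. Of the things that look like the part that bears scraper_grip, the larger one is meant.

How it is judged:
By the outcome, as a careful person would: the job done as asked, in the order asked, and still so for the second after the job is handed in, while the arm keeps its last pose, push and grip.
It also fails if it takes over 72 s, if anything falls off the work surface, if the arm or the gripper's body presses on something with over 40 N, if the wrist force passes 120 N, or if a joint passes its speed limit or range.

### The arm

A 6-joint arm with a two-finger parallel gripper is mounted at the origin on the work surface. World frame = base frame: x ahead of the robot, y to its left, z up, the work surface at z = 0. Lengths are in mm, angles in rad, forces in N, time in s.
With the tool pointing down it reaches from about 325 to 775 mm from the base axis. Payload 5.5 kg.
Tool frame: the origin (TCP) lies midway between the tips of the shut fingers; the grasp point (between the pads) lies 19 mm behind it; z points along the fingers, y is the line along which they close (so a half turn about z gives the same grasp; the last joint's range is limited). The gripper opens to 85 mm and grips with 20 to 120 N. Pads are 22 mm wide; open, the fingers measure 114 mm over their backs; the gripper's body (76 mm by 85 mm) begins 54 mm behind the grasp point. The pads swing forward as they close: fully open they stand 13 mm farther back than shut.
Start: joints at [-1.391, 0.091, 1.231, -0, 1.82, -0.057], TCP at [140.754, -583.271, 231.275] pointing down, gripper open.
Joint ranges: [-2.87, 2.87], [-0.86, 2.18], [0.17, 2.46], [-1.51, 4.65], [0.06, 2.69], [-2.65, 2.65]. Speed limits (rad/s): [2.57, 2.57, 3.01, 3.14, 3.14, 3.14].

### API

Orientations are given as a 3x3 rotation matrix whose columns are the frame's x, y, z axes.
In Python, from bench import sensors, vision, job, finder gives the robot as it stands. The module is installed in compiled form; this text tells all that it offers.
- The arm moves only by the tool move_arm, never from a script. Its argument "rows" is a list of rows, each an object with "fingers": the opening, from 0 (shut) to 1 (fully open); "offset": the shift along the tool's x, y, z in mm, a list of three; "spin": the turn about the tool's z in rad. In form: [{"fingers": fingers, "offset": [dx, dy, dz], "spin": spin}, ...]. A call has 1 to 8 rows; each row shifts and turns the commanded pose from where the row before left it, along the tool's axes as they then stand; what a row does not reach is not made up. A row lasts 1/12 s, in which the tool goes at most 41.7 mm and 7.16 degrees, less where a joint would pass 70% of its speed; a pose out of reach is approached as far as the arm can. A call with a gripper value outside its range is refused whole. The fingers move at their own pace and stop on an object; "grip_force" is the grip in N (left out, the last holds). Time passes only in rows, so rows that do not move let the fingers close. It gives the time, the measured TCP pose, the force, the opening and the grip force at its end, in the units of the state.
- sensors.get_obs(): the state, without advancing time (a new reading comes with each control period).
- vision.get_image(name): name is "side" or "top" or "wrist"; returns a dict with "image" (480x640x3 uint8, blue, green, red), "camera_matrix" (3x3 intrinsics, pixels), "k1" (the pictures are not rectified: a ray, as slopes to the right and down, at radius r is drawn at 1 + k1 r^2 times it, then the intrinsics apply), "rvec" (rotation vector, rad) and "tvec" (3), from world to camera coordinates, as OpenCV has them; the wrist camera has in their place "T_tool_cam" (4x4, takes a point from camera to tool coordinates, whose origin is the TCP and whose axes are the flange's). Camera axes: x right, y down, z forward; pixel columns grow to the right and rows downward; lengths in mm; the calibration is good to about 2 mm. A picture is of the moment at which its call begins: read the wrist's pose just before it. There is no depth.
- job.sign_off(): hands the job in; it is judged then, once.
Trained networks look in a picture, given as the dict that the camera call returned (one of the last four; its "shot" number tells which), for a name from the list of things; names that differ only in an ending like _2 or _b are one class to them, and where a whole thing is asked for, a point or a joint stands for the part that bears it (a point fixed in the world has none). Each returns a list of dicts, best first, with "conf" (0 to 1); they miss things now and then, are a little off and sometimes report something else, mostly with a low value. They report only what shows in the picture. A call takes as long as a camera call. They do not tell look-alikes from the thing itself.
- finder.cut_out(picture, label): "pixels" (480x640 bool, what is visible of it) and "uv" ([column, row] in pixels, amid what is visible of it).
The state is a dict: "t": time; "joint_pos": joint angles; "joint_vel": joint speeds; "joint_efforts": joint torques, N m; "eef_pos": TCP position; "eef_rot": TCP orientation; "wrist_force": force on the tool from outside, world axes, zero at the start; "moment": the same for the moment, N m; "gripper_width": opening from 0.0 (shut) to 1.0 (fully open); "finger_force": force on a finger pad.
Only numpy, scipy, OpenCV 4.12 (cv2) and the standard library are available. Lean on these libraries where they do the work, as an engineer would, in place of code of your own. Each camera call takes 0.05 s, during which the arm holds its last target. There are 200 camera calls.

## Working session

There is one attempt and no reset: what is moved stays moved. The work goes in short steps, Python scripts to look and compute and a tool call to move; the robot and the scene stay as the last step left them, time stands still between calls to the robot, and variables do not carry over. Pictures are saved under pics/ and viewed, at most 10 in all, crops included, and the job is handed in when it is done.

Besides the shell and the picture viewer there is one more tool, called after "Emit:" by a JSON object that holds its "name" and its "arguments", one argument or row to a line. move_arm: Moves the arm, as the interface text tells. Its arguments: {"type":"object","properties":{"rows":{"type":"array"},"grip_force":{"type":"number"}},"required":["rows"]}

```bash
mkdir -p pics; cat > h.py <<'E'
import numpy as np, cv2
from bench import sensors, vision, job, finder
def cam(p):
    if "rvec" in p:
        R=cv2.Rodrigues(np.array(p["rvec"],float))[0]; t=np.array(p["tvec"],float).ravel()
        return R,t
    T=np.array(p["T_tool_cam"]); o=p["obs"]
    W=np.eye(4); W[:3,:3]=np.array(o["eef_rot"]); W[:3,3]=o["eef_pos"]
    M=np.linalg.inv(W@T); return M[:3,:3],M[:3,3]
def get(n):
    o=sensors.get_obs(); p=vision.get_image(n); p["obs"]=o; return p
def ray(p,uv):
    uv=np.array(uv,float).reshape(-1,1,2)
    n=cv2.undistortPoints(uv,np.array(p["camera_matrix"],float),np.array([p["k1"],0,0,0],float)).reshape(-1,2)
    R,t=cam(p); d=np.c_[n,np.ones(len(n))]@R; return -R.T@t,d
def atz(p,uv,z):
    c,d=ray(p,uv); return c+d*((z-c[2])/d[:,2])[:,None]
def proj(p,X):
    R,t=cam(p); return cv2.projectPoints(np.array(X,float).reshape(-1,1,3),cv2.Rodrigues(R)[0],t,np.array(p["camera_matrix"],float),np.array([p["k1"],0,0,0],float))[0].reshape(-1,2)
E
python3 - <<'E'
from h import *
for n in ("top","side"):
    p=get(n); cv2.imwrite(f"pics/{n}0.png",p["image"])
    R,t=cam(p); print(n,(-R.T@t).round())
    for l,z in (("zstage",8),("bed",36),("crank_handle",282),("handwheel",221),("scraper_grip",24),("mat",4)):
        for r in finder.cut_out(p,l)[:3]:
            print(l,round(r["conf"],2),np.round(r["uv"]),atz(p,r["uv"],z)[0].round(), r["pixels"].sum())
o=sensors.get_obs();print(o)
E
```

```text
top [ 408.  -83. 1496.]
zstage 0.78 [340. 230.] [ 571. -109.    8.] 7942
bed 0.75 [333. 233.] [559. -86.  36.] 3444
crank_handle 0.42 [375. 199.] [ 623. -191.  282.] 42
handwheel 0.58 [377. 217.] [ 586. -201.  221.] 801
scraper_grip 0.83 [333. 163.] [779. -80.  24.] 228
scraper_grip 0.47 [296. 242.] [531.  27.  24.] 181
mat 0.64 [199. 261.] [466. 330.   4.] 4390
side [ 435.  960. 1148.]
zstage 0.57 [304. 263.] [ 576. -162.    8.] 10580
handwheel 0.7 [297. 193.] [ 590. -208.  221.] 877
scraper_grip 0.63 [313. 317.] [534.  41.  24.] 222
scraper_grip 0.52 [222. 278.] [789. -80.  24.] 316
mat 0.94 [334. 433.] [465. 340.   4.] 8109
mat 0.52 [315. 317.] [531.  26.   4.] 255
{'t': 0.7, 'joint_pos': array([-1.39069157e+00,  9.10320117e-02,  1.23067630e+00, -8.41534216e-06,
        1.81978807e+00, -5.66985886e-02]), 'joint_vel': array([ 0.00116777,  0.00107139, -0.00096012,  0.00107424, -0.00274346,
       -0.00116933]), 'joint_efforts': array([-9.35373464e-04, -4.58316207e+01, -4.17988622e+01, -2.00460199e-04,
        6.00771436e-04, -6.84175106e-06]), 'eef_pos': array([ 140.75773992, -583.27590979,  231.32933827]), 'eef_rot': array([[ 9.72093350e-01,  2.34594370e-01,  9.22238374e-06],
       [ 2.34594370e-01, -9.72093345e-01, -9.61803265e-05],
       [-1.35983453e-05,  9.56597751e-05, -9.99999995e-01]]), 'wrist_force': array([0.06233636, 0.9769314 , 0.8761698 ]), 'moment': array([-0.02879283, -0.04481116, -0.0282251 ]), 'finger_force': 0.0, 'gripper_width': 0.999034759702787}
```

View pics/top0.png

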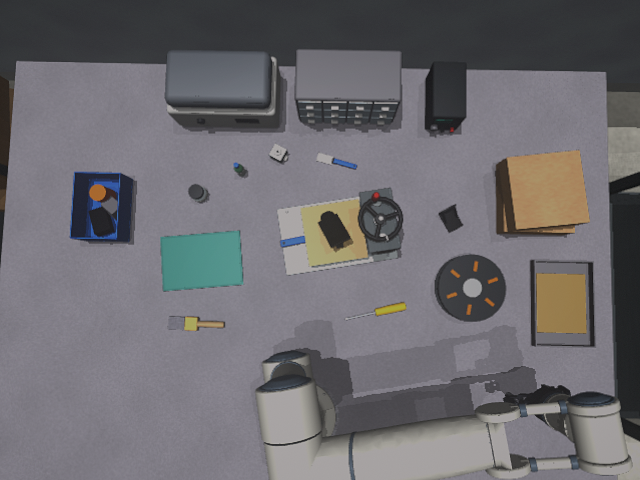

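View pics/side0.png

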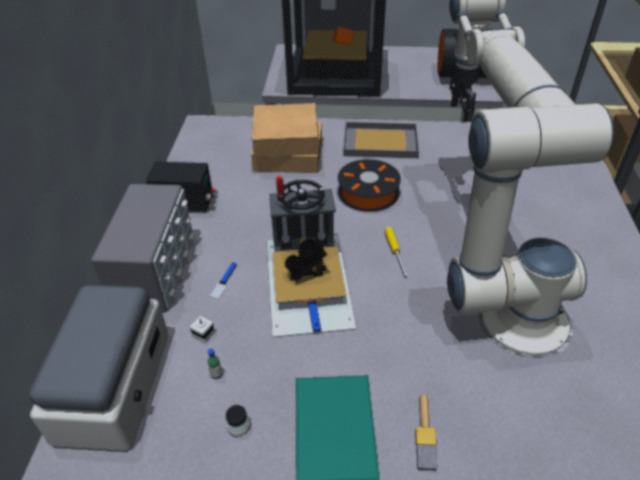

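The top view shows the wheel at (381,218) with the red handle at (376,197). The scraper handle is at (291,241) pointing left (+y), the mat is at (201,261), and a smaller look-alike scraper lies at (337,160). The side view agrees. I'll turn the tool towards world axes and move over the scraper.

Emit:
{"name": "move_arm", "arguments": {
  "rows": [
    {"fingers": 1,"offset": [0,0,-12],"spin": -0.1213},
    {"fingers": 1,"offset": [0,0,-12],"spin": -0.1213},
    {"fingers": 1,"offset": [0,0,-12],"spin": -0.1213},
    {"fingers": 1,"offset": [0,0,-12],"spin": -0.1213},
    {"fingers": 1,"offset": [0,0,-12],"spin": -0.1213},
    {"fingers": 1,"offset": [0,0,-12],"spin": -0.1213},
    {"fingers": 1,"offset": [0,0,-12],"spin": -0.1213},
    {"fingers": 1,"offset": [0,0,-12],"spin": -0.1213}
  ]
}}

```text
t: 1.37
eef_pos: [140.8, -583.2, 328.0]
eef_rot: [[0.35, 0.937, 0.0], [0.937, -0.35, -0.0], [-0.0, 0.0, -1.0]]
wrist_force: [0.1, -0.1, -0.4]
gripper_width: 0.999
finger_force: 0.0
```

Emit:
{"name": "move_arm", "arguments": {
  "rows": [
    {"fingers": 1,"offset": [0,0,0],"spin": -0.1213},
    {"fingers": 1,"offset": [0,0,0],"spin": -0.1213},
    {"fingers": 1,"offset": [0,0,0],"spin": -0.1213},
    {"fingers": 1,"offset": [33,21,0],"spin": 0},
    {"fingers": 1,"offset": [33,21,0],"spin": 0},
    {"fingers": 1,"offset": [33,21,0],"spin": 0},
    {"fingers": 1,"offset": [33,21,0],"spin": 0},
    {"fingers": 1,"offset": [33,21,0],"spin": 0}
  ]
}}

```text
t: 2.03
eef_pos: [246.2, -416.7, 327.3]
eef_rot: [[0.0, 1.0, 0.0], [1.0, -0.0, -0.0], [-0.0, 0.0, -1.0]]
wrist_force: [1.2, 0.1, 0.4]
gripper_width: 1.0
finger_force: 0.0
```

Emit:
{"name": "move_arm", "arguments": {
  "rows": [
    {"fingers": 1,"offset": [33,21,0],"spin": 0},
    {"fingers": 1,"offset": [33,21,0],"spin": 0},
    {"fingers": 1,"offset": [33,21,0],"spin": 0},
    {"fingers": 1,"offset": [33,21,0],"spin": 0},
    {"fingers": 1,"offset": [33,21,0],"spin": 0},
    {"fingers": 1,"offset": [33,21,0],"spin": 0},
    {"fingers": 1,"offset": [33,21,0],"spin": 0},
    {"fingers": 1,"offset": [33,21,0],"spin": 0}
  ]
}}

```text
t: 2.7
eef_pos: [414.2, -152.3, 327.6]
eef_rot: [[-0.0, 1.0, 0.001], [1.0, 0.0, -0.0], [-0.0, 0.001, -1.0]]
wrist_force: [0.7, -1.0, 0.7]
gripper_width: 0.997
finger_force: 0.0
```

Emit:
{"name": "move_arm", "arguments": {
  "rows": [
    {"fingers": 1,"offset": [33,20,0],"spin": 0},
    {"fingers": 1,"offset": [33,20,0],"spin": 0},
    {"fingers": 1,"offset": [33,20,0],"spin": 0},
    {"fingers": 1,"offset": [33,20,0],"spin": 0},
    {"fingers": 1,"offset": [33,20,0],"spin": 0},
    {"fingers": 1,"offset": [15,10,0],"spin": 0},
    {"fingers": 1,"offset": [0,0,0],"spin": 0}
  ]
}}

```text
t: 3.28
eef_pos: [524.8, 29.2, 326.1]
eef_rot: [[-0.005, 1.0, -0.002], [1.0, 0.005, 0.001], [0.001, -0.002, -1.0]]
wrist_force: [1.1, -0.5, -0.1]
gripper_width: 1.0
finger_force: 0.0
```

```bash
python3 - <<'E'
from h import *
p=get("wrist"); cv2.imwrite("pics/w1.png",p["image"]); print(np.array(p["T_tool_cam"]).round(2))
o=p["obs"];print(o["t"],o["eef_pos"],o["joint_pos"])
for r in finder.cut_out(p,"scraper_grip")[:3]:
    ys,xs=np.nonzero(r["pixels"]); b=cv2.boxPoints(cv2.minAreaRect(np.c_[xs,ys].astype(np.float32)))
    print(r["conf"],r["uv"],atz(p,b,24).round(1),b.round())
t=get("top")
for pp in (t,):
  for l,z in (("mat",4),("scraper_grip",24)):
    for r in finder.cut_out(pp,l)[:1]:
        ys,xs=np.nonzero(r["pixels"]); b=cv2.boxPoints(cv2.minAreaRect(np.c_[xs,ys].astype(np.float32)))
        print(l,atz(pp,b,z).round(1))
E
```

```text
[[  -0.     -0.96   -0.27   68.69]
 [   1.     -0.     -0.     -0.75]
 [   0.     -0.27    0.96 -142.67]
 [   0.      0.      0.      1.  ]]
3.2833 [524.77456337  29.20685578 326.05501506] [-9.84468071e-03 -6.67750160e-02  1.22024772e+00  1.19388276e-03
  1.98964420e+00 -1.44624315e-02]
0.78 [326.3, 189.2] [[511.   73.4  24. ]
 [532.8  77.9  24. ]
 [550.9  -3.7  24. ]
 [528.1  -8.7  24. ]] [[310. 154.]
 [330. 150.]
 [344. 221.]
 [325. 224.]]
0.55 [517.9, 276.8] [[ 742.4 -139.2   24. ]
 [ 777.2  -20.    24. ]
 [ 803.7  -30.8   24. ]
 [ 770.2 -152.2   24. ]] [[488. 322.]
 [527. 235.]
 [546. 243.]
 [506. 331.]]
scraper_grip [[ 788.9  -31.1   24. ]
 [ 809.6  -36.4   24. ]
 [ 778.9 -150.    24. ]
 [ 758.3 -144.6   24. ]]
```

View pics/w1.png

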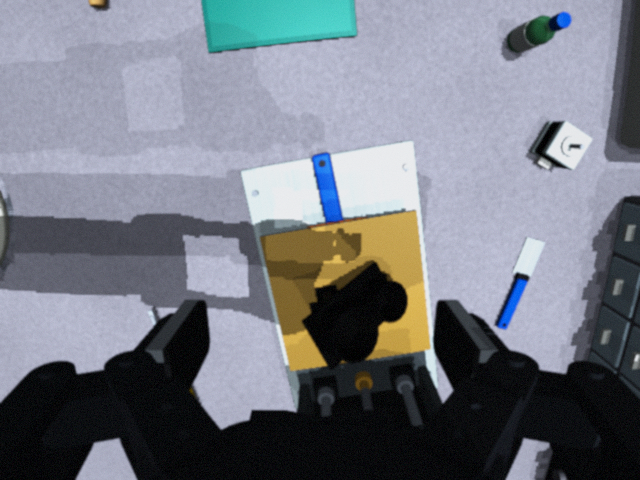

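The wrist view shows the scraper handle from (320,153) to (334,222), square in the frame and about 83 mm exposed. The bed edge is at row ~225, the pan corners are at (242,171) and (413,142), and the mat is above. I'll align the tool and descend.

Emit:
{"name": "move_arm", "arguments": {
  "rows": [
    {"fingers": 1,"offset": [0,0,0],"spin": -0.105},
    {"fingers": 1,"offset": [0,0,0],"spin": -0.105},
    {"fingers": 0.8,"offset": [1,7,36],"spin": 0},
    {"fingers": 0.8,"offset": [0,0,38],"spin": 0},
    {"fingers": 0.8,"offset": [0,0,38],"spin": 0},
    {"fingers": 0.8,"offset": [0,0,38],"spin": 0},
    {"fingers": 0.8,"offset": [0,0,38],"spin": 0},
    {"fingers": 0.8,"offset": [0,0,0],"spin": 0}
  ]
}}

```text
t: 4.2
eef_pos: [525.2, 27.1, 129.6]
eef_rot: [[-0.207, 0.978, -0.015], [0.978, 0.207, 0.0], [0.003, -0.015, -1.0]]
wrist_force: [-1.4, -0.5, -2.4]
gripper_width: 0.805
finger_force: 0.0
```

```bash
python3 - <<'E'
from h import *
p=get("wrist"); cv2.imwrite("pics/w2.png",p["image"])
o=p["obs"];print(o["t"],o["eef_pos"],o["eef_rot"][:,0])
for r in finder.cut_out(p,"scraper_grip")[:1]:
    ys,xs=np.nonzero(r["pixels"]); b=cv2.boxPoints(cv2.minAreaRect(np.c_[xs,ys].astype(np.float32)))
    print(r["conf"],r["uv"],atz(p,b,24).round(1),b.round())
# pan pose from first wrist picture
import copy
q=copy.copy(p); q["obs"]={"eef_pos":[524.77,29.21,326.06],"eef_rot":[[-0.005,1,-.002],[1,.005,.001],[.001,-.002,-1]]}
c=atz(q,[[242,171],[413,142]],8); print("pan",c)
u=c[1]-c[0]; print(np.linalg.norm(u)); u/=np.linalg.norm(u); v=np.array([-u[1],u[0],0]); print("yaw",np.degrees(np.arctan2(u[1],u[0])),"org",c.mean(0)-290*v)
print("mat",atz(q,[[211,52],[356,37]],4))
for n in ("top","side"):
    s=get(n)
    for l,z in (("mat",4),("handwheel",221)):
        for r in finder.cut_out(s,l)[:1]:
            ys,xs=np.nonzero(r["pixels"]); m=cv2.minAreaRect(np.c_[xs,ys].astype(np.float32)); print(n,l,r["conf"],atz(s,[m[0]],z).round(1),atz(s,cv2.boxPoints(m),z).round().tolist())
E
```

```text
4.2 [525.15629371  27.08102264 129.58599645] [-0.20676057  0.97838631  0.00320791]
0.8 [615.3, 376.1] [[ 746.5  -88.2   24. ]
 [ 767.5  -15.1   24. ]
 [ 790.6  -25.2   24. ]
 [ 770.2 -100.9   24. ]] [[558. 425.]
 [618. 352.]
 [636. 367.]
 [576. 440.]]
pan [[428.34652043  53.11257621   8.        ]
 [631.06011722  88.03525328   8.        ]]
205.69977077594118
yaw 9.774736917579302 org [ 578.9380667  -215.21611238    8.        ]
mat [[397.32864062 188.09493806   4.        ]
 [561.59269375 203.34308698   4.        ]]
top mat 0.85 [[468.5 324.3   4. ]] [[545.0, 462.0, 4.0], [567.0, 206.0, 4.0], [393.0, 188.0, 4.0], [371.0, 442.0, 4.0]]
top handwheel 0.76 [[ 580.1 -209.2  221. ]] [[578.0, -125.0, 221.0], [665.0, -208.0, 221.0], [582.0, -293.0, 221.0], [496.0, -210.0, 221.0]]
side mat 0.89 [[459.8 326.1   4. ]] [[539.0, 446.0, 4.0], [564.0, 200.0, 4.0], [369.0, 189.0, 4.0], [370.0, 435.0, 4.0]]
side handwheel 0.52 [[ 629.6 -205.   221. ]] [[672.0, -261.0, 221.0], [643.0, -287.0, 221.0], [589.0, -152.0, 221.0], [617.0, -129.0, 221.0]]
```

View pics/w2.png

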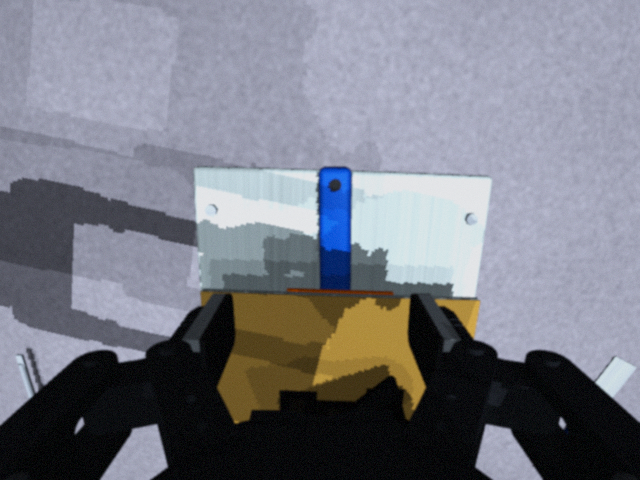

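```bash
python3 - <<'E'
from h import *
o=sensors.get_obs();print(o["t"],o["eef_pos"],o["eef_rot"],o["joint_pos"],o["joint_vel"])
E
```

```text
4.6 [531.56119089  28.183682   142.33809049] [[-2.08675037e-01  9.77973233e-01  4.80458636e-03]
 [ 9.77984472e-01  2.08677669e-01 -4.76366933e-05]
 [-1.04919730e-03  4.68887027e-03 -9.99988457e-01]] [-1.09485347e-02 -9.53269809e-02  1.57393485e+00  4.98732063e-06
  1.65817995e+00 -2.21170640e-01] [ 0.00343993  0.00610409  0.01952763 -0.00059574 -0.00383174  0.00013461]
```

```bash
python3 - <<'E'
from h import *
p=get("wrist"); o=p["obs"]; print(o["t"],o["eef_pos"])
g=p["image"].astype(int); m=(g[...,0]>120)&(g[...,2]<60)&(g[...,1]<110)
n,l,s,c=cv2.connectedComponentsWithStats(m.astype(np.uint8))
for k in range(1,n):
    if s[k,4]>800:
        ys,xs=np.nonzero(l==k); r=cv2.minAreaRect(np.c_[xs,ys].astype(np.float32)); b=cv2.boxPoints(r); print(s[k],b.round()); w=atz(p,b,24); print(w.round(1)); print(((w-o["eef_pos"])@o["eef_rot"]).round(1))
E
```

```text
4.6 [531.56119089  28.183682   142.33809049]
[ 306  165   31   84 1960] [[306. 165.]
 [336. 165.]
 [336. 248.]
 [306. 248.]]
[[511.5  72.1  24. ]
 [531.2  76.3  24. ]
 [543.9  19.3  24. ]
 [523.   14.9  24. ]]
[[ 47.3 -11.  118.2]
 [ 47.3   9.2 118.3]
 [-11.1   9.7 118.4]
 [-11.1 -11.7 118.3]]
```

The handle is centred in the tool frame, with its free end 47 mm ahead. I'll descend.

Emit:
{"name": "move_arm", "arguments": {
  "rows": [
    {"fingers": 0.8,"offset": [2,-1,30],"spin": 0},
    {"fingers": 0.8,"offset": [0,0,30],"spin": 0},
    {"fingers": 0.8,"offset": [0,0,30],"spin": 0},
    {"fingers": 0.8,"offset": [0,0,20],"spin": 0},
    {"fingers": 0.8,"offset": [0,0,10],"spin": 0},
    {"fingers": 0.8,"offset": [0,0,0],"spin": 0},
    {"fingers": 0.8,"offset": [0,0,0],"spin": 0},
    {"fingers": 0.8,"offset": [0,0,0],"spin": 0}
  ]
}}

```text
t: 5.32
eef_pos: [530.2, 30.0, 21.6]
eef_rot: [[-0.209, 0.978, 0.003], [0.978, 0.209, -0.0], [-0.001, 0.003, -1.0]]
wrist_force: [0.3, -0.1, 0.3]
gripper_width: 0.803
finger_force: 0.0
```

Emit:
{"name": "move_arm", "arguments": {
  "rows": [
    {"fingers": 0.8,"offset": [0,0,10],"spin": 0},
    {"fingers": 0,"offset": [0,0,0],"spin": 0},
    {"fingers": 0,"offset": [0,0,0],"spin": 0},
    {"fingers": 0,"offset": [0,0,0],"spin": 0},
    {"fingers": 0,"offset": [0,0,0],"spin": 0},
    {"fingers": 0,"offset": [0,0,0],"spin": 0},
    {"fingers": 0,"offset": [0,0,0],"spin": 0},
    {"fingers": 0,"offset": [0,0,0],"spin": 0}
  ],
  "grip_force": 50
}}

```text
t: 5.98
eef_pos: [529.3, 30.1, 9.9]
eef_rot: [[-0.209, 0.978, 0.001], [0.978, 0.209, 0.0], [-0.0, 0.001, -1.0]]
wrist_force: [-0.0, 0.6, 2.7]
gripper_width: 0.241
finger_force: 49.7
```

Emit:
{"name": "move_arm", "arguments": {
  "rows": [
    {"fingers": 0,"offset": [8,0,-1],"spin": 0},
    {"fingers": 0,"offset": [18,0,0],"spin": 0},
    {"fingers": 0,"offset": [22,0,0],"spin": 0},
    {"fingers": 0,"offset": [22,0,0],"spin": 0},
    {"fingers": 0,"offset": [22,0,0],"spin": 0},
    {"fingers": 0,"offset": [22,0,0],"spin": 0},
    {"fingers": 0,"offset": [18,0,0],"spin": 0},
    {"fingers": 0,"offset": [8,0,0],"spin": 0}
  ]
}}

```text
t: 6.65
eef_pos: [498.4, 169.2, 9.8]
eef_rot: [[-0.211, 0.978, -0.001], [0.978, 0.211, 0.0], [0.001, -0.001, -1.0]]
wrist_force: [0.5, -1.1, 0.1]
gripper_width: 0.243
finger_force: 49.3
```

Emit:
{"name": "move_arm", "arguments": {
  "rows": [
    {"fingers": 0,"offset": [6,0,-12],"spin": 0},
    {"fingers": 0,"offset": [15,1,-14],"spin": 0},
    {"fingers": 0,"offset": [30,1,-4],"spin": 0},
    {"fingers": 0,"offset": [34,1,0],"spin": 0},
    {"fingers": 0,"offset": [34,0,0],"spin": 0},
    {"fingers": 0,"offset": [34,0,0],"spin": 0},
    {"fingers": 0,"offset": [34,0,0],"spin": 0},
    {"fingers": 0,"offset": [22,0,0],"spin": 0}
  ]
}}

```text
t: 7.32
eef_pos: [458.2, 374.3, 41.1]
eef_rot: [[-0.209, 0.978, 0.0], [0.978, 0.209, 0.001], [0.001, 0.0, -1.0]]
wrist_force: [0.5, -1.2, -0.8]
gripper_width: 0.244
finger_force: 49.3
```

Emit:
{"name": "move_arm", "arguments": {
  "rows": [
    {"fingers": 0,"offset": [0,0,5],"spin": 0},
    {"fingers": 0,"offset": [0,0,10],"spin": 0},
    {"fingers": 0,"offset": [0,0,8],"spin": 0},
    {"fingers": 0,"offset": [0,0,4],"spin": 0},
    {"fingers": 0,"offset": [0,0,0],"spin": 0},
    {"fingers": 0,"offset": [0,0,0],"spin": 0}
  ]
}}

```text
t: 7.82
eef_pos: [459.0, 370.7, 12.7]
eef_rot: [[-0.207, 0.978, -0.001], [0.978, 0.207, -0.001], [-0.001, -0.001, -1.0]]
wrist_force: [0.3, -0.3, 0.3]
gripper_width: 0.241
finger_force: 49.3
```

```bash
python3 - <<'E'
from h import *
print(sensors.get_obs()["eef_pos"])
p=get("wrist"); 
q=get("side"); cv2.imwrite("pics/c1.png",np.hstack([cv2.resize(p["image"],(400,300)),cv2.resize(q["image"][280:480,200:467],(400,300))]))
E
```

```text
[459.011773   370.70191411  12.67295787]
```

View pics/c1.png

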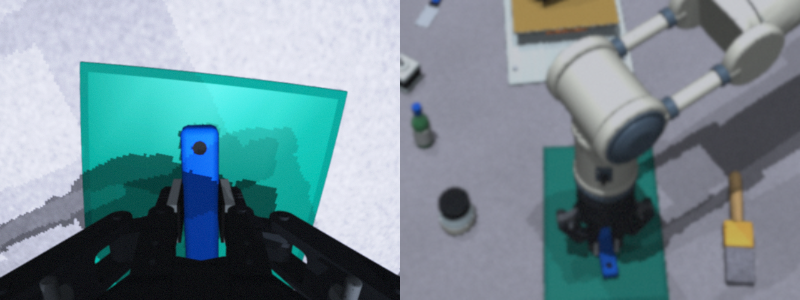

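The scraper is held square over the mat, with the far mat edge well beyond the handle end. I'll lower to contact and release.

Emit:
{"name": "move_arm", "arguments": {
  "rows": [
    {"fingers": 0,"offset": [0,0,3],"spin": 0},
    {"fingers": 0,"offset": [0,0,2],"spin": 0},
    {"fingers": 0,"offset": [0,0,0.5],"spin": 0},
    {"fingers": 0,"offset": [0,0,0],"spin": 0},
    {"fingers": 0,"offset": [0,0,0],"spin": 0}
  ]
}}

```text
t: 8.33
eef_pos: [458.8, 372.0, 7.7]
eef_rot: [[-0.209, 0.978, -0.0], [0.978, 0.209, -0.0], [-0.0, -0.0, -1.0]]
wrist_force: [-0.1, -0.3, 1.3]
gripper_width: 0.242
finger_force: 49.3
```

Emit:
{"name": "move_arm", "arguments": {
  "rows": [
    {"fingers": 0,"offset": [0,0,1],"spin": 0},
    {"fingers": 0,"offset": [0,0,0.5],"spin": 0},
    {"fingers": 0,"offset": [0,0,0],"spin": 0},
    {"fingers": 0.7,"offset": [0,0,0],"spin": 0},
    {"fingers": 0.7,"offset": [0,0,0],"spin": 0},
    {"fingers": 0.7,"offset": [0,0,0],"spin": 0},
    {"fingers": 0.7,"offset": [0,0,0],"spin": 0}
  ]
}}

```text
t: 8.92
eef_pos: [459.0, 372.0, 6.5]
eef_rot: [[-0.209, 0.978, 0.0], [0.978, 0.209, 0.0], [0.0, 0.0, -1.0]]
wrist_force: [0.4, 0.0, 0.4]
gripper_width: 0.696
finger_force: 0.0
```

Emit:
{"name": "move_arm", "arguments": {
  "rows": [
    {"fingers": 0.7,"offset": [0,0,-15],"spin": 0},
    {"fingers": 0.7,"offset": [0,0,-30],"spin": 0},
    {"fingers": 0.7,"offset": [0,0,-40],"spin": 0},
    {"fingers": 0.7,"offset": [0,0,-40],"spin": 0},
    {"fingers": 0.7,"offset": [0,0,-40],"spin": 0},
    {"fingers": 0.7,"offset": [0,0,-40],"spin": 0},
    {"fingers": 0.7,"offset": [0,0,-40],"spin": 0},
    {"fingers": 0.7,"offset": [0,0,-40],"spin": 0}
  ]
}}

```text
t: 9.58
eef_pos: [458.5, 371.7, 293.6]
eef_rot: [[-0.209, 0.978, 0.001], [0.978, 0.209, 0.0], [0.0, 0.001, -1.0]]
wrist_force: [0.9, 0.5, 0.4]
gripper_width: 0.702
finger_force: 0.0
```

```bash
python3 - <<'E'
from h import *
o=sensors.get_obs();print(o["t"],o["eef_pos"],o["eef_rot"][:,0])
c=get("top");d=get("side")
P=[]
for p,n in((c,"top"),(d,"side")):
    for l,z in (("crank_handle",255),("scraper_grip",20),("handwheel",221)):
        for r in finder.cut_out(p,l)[:2]: 
            print(n,l,r["conf"],r["uv"],atz(p,r["uv"],z).round(1)[0],r["pixels"].sum())
            if l=="crank_handle": P.append((n,p,r["uv"]))
# triangulate
for a in P:
  for b in P:
    if a[0]=="top" and b[0]=="side":
        c1,d1=ray(a[1],a[2]);c2,d2=ray(b[1],b[2]);A=np.c_[d1[0],-d2[0]];s=np.linalg.lstsq(A,c2-c1,rcond=None)[0]
        print("tri",c1+s[0]*d1[0],c2+s[1]*d2[0])
cv2.imwrite("pics/c2.png",np.hstack([cv2.resize(c["image"][150:300,150:450],(400,200)),cv2.resize(d["image"][160:480,190:400],(131,200)),cv2.resize(d["image"][160:260,230:365],(269,200))]))
E
```

```text
9.5833 [458.54958143 371.7089198  293.55727256] [-2.08717887e-01  9.77975856e-01  2.62269036e-04]
top crank_handle 0.46 [374.9, 198.4] [ 629.5 -193.1  255. ] 48
top scraper_grip 0.89 [206.2, 259.3] [471.1 303.   20. ] 639
top scraper_grip 0.59 [330.9, 159.8] [790.8 -74.8  20. ] 263
top handwheel 0.9 [376.8, 217.2] [ 584.8 -201.9  221. ] 919
side crank_handle 0.75 [280.4, 188.8] [ 628.4 -178.6  255. ] 384
side crank_handle 0.57 [278.9, 184.5] [ 634.3 -196.   255. ] 176
side scraper_grip 0.96 [332.6, 417.9] [470.  314.2  20. ] 1106
side scraper_grip 0.85 [222.3, 280.5] [787.  -73.7  20. ] 285
side handwheel 0.69 [283.2, 187.4] [ 629.1 -228.3  221. ] 298
side handwheel 0.63 [202.3, 325.9] [740.7 238.3 221. ] 438
tri [ 631.63387742 -194.21801875  242.82190028] [ 631.02482799 -194.23745344  242.71489314]
tri [ 629.16400776 -192.98966511  256.65649248] [ 633.76651281 -192.81975838  257.46308524]
```

View pics/c2.png

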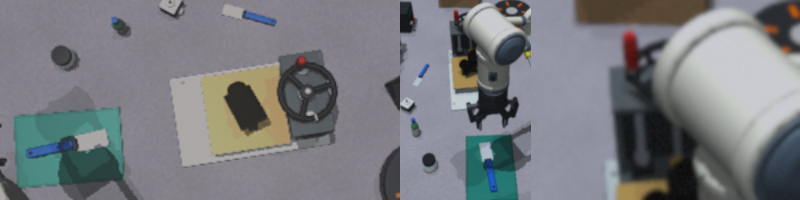

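The scraper lies wholly on the mat, and the handle triangulates to about (631,-194), which is 56 mm from the estimated axis (579,-215). I'll go over it at z≈330.

Emit:
{"name": "move_arm", "arguments": {
  "rows": [
    {"fingers": 0.7,"offset": [-37,3,-5],"spin": 0},
    {"fingers": 0.7,"offset": [-37,3,-5],"spin": 0},
    {"fingers": 0.7,"offset": [-37,3,-5],"spin": 0},
    {"fingers": 0.7,"offset": [-37,3,-5],"spin": 0},
    {"fingers": 0.7,"offset": [-37,3,-5],"spin": 0},
    {"fingers": 0.7,"offset": [-37,3,-5],"spin": 0},
    {"fingers": 0.7,"offset": [-37,3,-5],"spin": 0},
    {"fingers": 0.7,"offset": [-37,3,0],"spin": 0}
  ]
}}

```text
t: 10.65
eef_pos: [544.2, 85.7, 325.8]
eef_rot: [[-0.209, 0.978, -0.001], [0.978, 0.209, -0.0], [0.0, -0.001, -1.0]]
wrist_force: [0.1, -0.0, -0.3]
gripper_width: 0.701
finger_force: 0.0
```

Emit:
{"name": "move_arm", "arguments": {
  "rows": [
    {"fingers": 0.7,"offset": [-37,3,0],"spin": 0},
    {"fingers": 0.7,"offset": [-37,3,0],"spin": 0},
    {"fingers": 0.7,"offset": [-37,3,0],"spin": 0},
    {"fingers": 0.7,"offset": [-37,3,0],"spin": 0},
    {"fingers": 0.7,"offset": [-37,3,0],"spin": 0},
    {"fingers": 0.7,"offset": [-37,3,0],"spin": 0},
    {"fingers": 0.7,"offset": [-37,3,0],"spin": 0},
    {"fingers": 0.7,"offset": [-30,3,0],"spin": 0}
  ]
}}

```text
t: 11.32
eef_pos: [627.9, -192.9, 323.9]
eef_rot: [[-0.207, 0.978, -0.003], [0.978, 0.207, 0.001], [0.001, -0.003, -1.0]]
wrist_force: [0.4, -0.4, -0.6]
gripper_width: 0.705
finger_force: 0.0
```

Emit:
{"name": "move_arm", "arguments": {
  "rows": [
    {"fingers": 0.7,"offset": [0,0,0],"spin": 0},
    {"fingers": 0.7,"offset": [0,0,0],"spin": 0},
    {"fingers": 0.7,"offset": [0,0,0],"spin": 0},
    {"fingers": 0.7,"offset": [0,0,0],"spin": 0}
  ]
}}

```text
t: 11.65
eef_pos: [627.8, -188.8, 326.2]
eef_rot: [[-0.21, 0.978, -0.0], [0.978, 0.21, 0.0], [0.001, -0.0, -1.0]]
wrist_force: [-0.6, -0.0, 1.2]
gripper_width: 0.698
finger_force: 0.0
```

```bash
python3 - <<'E'
from h import *
p=get("wrist"); o=p["obs"]; cv2.imwrite("pics/w3.png",p["image"]); print(o["t"],o["eef_pos"],o["eef_rot"][:,0])
for l,z in(("crank_handle",282),("handwheel",221)):
  for r in finder.cut_out(p,l)[:2]:
    ys,xs=np.nonzero(r["pixels"]); print(l,r["conf"],r["uv"],xs.min(),xs.max(),ys.min(),ys.max())
g=p["image"].astype(int); m=(g[...,2]>110)&(g[...,1]<70)&(g[...,0]<70)
n,lb,s,c=cv2.connectedComponentsWithStats(m.astype(np.uint8))
for k in range(1,n):
    if s[k,4]>150: print(s[k],c[k],atz(p,c[k],282))
E
```

```text
11.65 [ 627.79846252 -188.80693649  326.20690535] [-2.10167696e-01  9.77665196e-01  5.51660430e-04]
crank_handle 0.67 [325.8, 268.2] 310 344 240 294
handwheel 0.86 [256.2, 246.0] 160 345 167 332
handwheel 0.16 [271.1, 164.4] 141 376 0 332
[316 269  24  24 425] [327.47764706 280.95529412] [[ 631.51733692 -194.57116027  282.        ]]
```

View pics/w3.png

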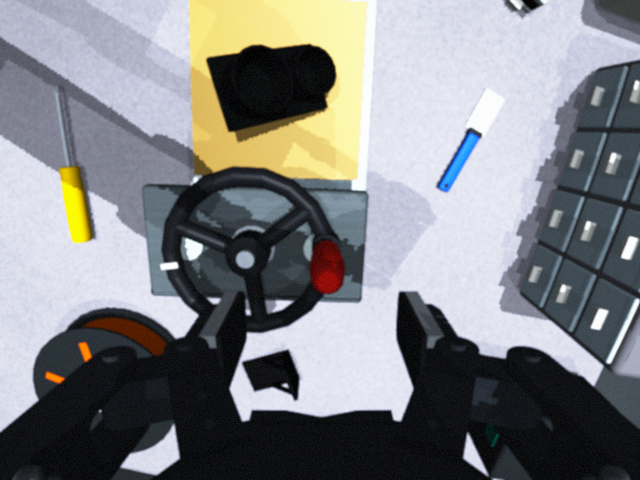

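Wheel hub at (246,258), red handle top at (327,281) → (631.5,-194.6). Descending and gripping gently.

Emit:
{"name": "move_arm", "arguments": {
  "rows": [
    {"fingers": 0.7,"offset": [-6.4,2.4,10],"spin": 0},
    {"fingers": 0.7,"offset": [0,0,25],"spin": 0},
    {"fingers": 0.7,"offset": [0,0,30],"spin": 0},
    {"fingers": 0.7,"offset": [0,0,20],"spin": 0},
    {"fingers": 0.7,"offset": [0,0,4],"spin": 0},
    {"fingers": 0.7,"offset": [0,0,0],"spin": 0},
    {"fingers": 0.7,"offset": [0,0,0],"spin": 0}
  ]
}}

```text
t: 12.38
eef_pos: [631.8, -195.8, 238.3]
eef_rot: [[-0.209, 0.978, 0.001], [0.978, 0.209, -0.0], [-0.001, 0.001, -1.0]]
wrist_force: [0.5, -0.3, -0.9]
gripper_width: 0.698
finger_force: 0.0
```

Emit:
{"name": "move_arm", "arguments": {
  "rows": [
    {"fingers": 0,"offset": [0,0,0],"spin": 0},
    {"fingers": 0,"offset": [0,0,0],"spin": 0},
    {"fingers": 0,"offset": [0,0,0],"spin": 0},
    {"fingers": 0,"offset": [0,0,0],"spin": 0},
    {"fingers": 0,"offset": [0,0,0],"spin": 0},
    {"fingers": 0,"offset": [0,0,0],"spin": 0}
  ],
  "grip_force": 30
}}

```text
t: 12.88
eef_pos: [632.7, -195.8, 239.1]
eef_rot: [[-0.209, 0.978, 0.004], [0.978, 0.209, -0.001], [-0.002, 0.004, -1.0]]
wrist_force: [5.3, 0.6, 5.5]
gripper_width: 0.225
finger_force: 29.7
```

```bash
python3 - <<'E'
from h import *
p=get("wrist")
q=dict(p); q["obs"]={"eef_pos":[627.798,-188.807,326.207],"eef_rot":[[-0.2102,.9777,0],[.9777,.2102,0],[0.0005,0,-1]]}
for z in (215,221,230): print(z,atz(q,[[246,258]],z))
o=sensors.get_obs();print(o["t"],o["eef_pos"],o["wrist_force"])
E
```

```text
215 [[ 578.81404041 -216.07596793  215.        ]]
221 [[ 579.61117062 -213.85107488  221.        ]]
230 [[ 580.80686593 -210.51373529  230.        ]]
12.9333 [ 632.63624364 -195.88002424  239.06964413] [4.4911549  0.51681176 5.44614595]
```

```bash
cat >> h.py <<'E'
def arc(b0,step,n,R=55):
    b=np.radians(b0+step*np.arange(n+1)); P=R*np.c_[np.sin(b),np.cos(b)]
    P=(P-P[0]).round(1); return np.diff(P,axis=0).round(1).tolist(), b0+step*n
E
python3 - <<'E'
from h import *
b=6.7
for k in range(4):
    r,b=arc(b,12,8); print(b,r)
r,b=arc(b,10,4); print(b,r)
E
```

```text
102.7 [[11.2, -2.5], [10.5, -4.8], [9.2, -6.9], [7.6, -8.6], [5.6, -10.1], [3.4, -10.9], [1.1, -11.5], [-1.4, -11.4]]
198.7 [[-3.7, -10.9], [-5.9, -9.9], [-7.8, -8.4], [-9.3, -6.7], [-10.6, -4.5], [-11.3, -2.3], [-11.5, 0.2], [-11.2, 2.5]]
294.7 [[-10.4, 4.8], [-9.3, 6.9], [-7.6, 8.6], [-5.6, 10.0], [-3.4, 11.0], [-1.1, 11.5], [1.4, 11.4], [3.7, 10.9]]
390.7 [[5.9, 9.9], [7.8, 8.4], [9.4, 6.7], [10.5, 4.5], [11.3, 2.3], [11.5, -0.2], [11.2, -2.5], [10.4, -4.8]]
430.7 [[7.8, -5.6], [6.7, -6.9], [5.4, -7.9], [3.9, -8.7]]
```

Emit:
{"name": "move_arm", "arguments": {
  "rows": [
    {"fingers": 0,"offset": [11.2,-2.5,0],"spin": 0},
    {"fingers": 0,"offset": [10.5,-4.8,0],"spin": 0},
    {"fingers": 0,"offset": [9.2,-6.9,0],"spin": 0},
    {"fingers": 0,"offset": [7.6,-8.6,0],"spin": 0},
    {"fingers": 0,"offset": [5.6,-10.1,0],"spin": 0},
    {"fingers": 0,"offset": [3.4,-10.9,0],"spin": 0},
    {"fingers": 0,"offset": [1.1,-11.5,0],"spin": 0},
    {"fingers": 0,"offset": [-1.4,-11.4,0],"spin": 0}
  ],
  "grip_force": 40
}}

```text
t: 13.6
eef_pos: [556.5, -164.2, 239.1]
eef_rot: [[-0.209, 0.978, 0.003], [0.978, 0.209, -0.002], [-0.003, 0.003, -1.0]]
wrist_force: [4.5, -6.5, 4.9]
gripper_width: 0.221
finger_force: 39.0
```

Emit:
{"name": "move_arm", "arguments": {
  "rows": [
    {"fingers": 0,"offset": [-3.7,-10.9,0],"spin": 0},
    {"fingers": 0,"offset": [-5.9,-9.9,0],"spin": 0},
    {"fingers": 0,"offset": [-7.8,-8.4,0],"spin": 0},
    {"fingers": 0,"offset": [-9.3,-6.7,0],"spin": 0},
    {"fingers": 0,"offset": [-10.6,-4.5,0],"spin": 0},
    {"fingers": 0,"offset": [-11.3,-2.3,0],"spin": 0},
    {"fingers": 0,"offset": [-11.5,0.2,0],"spin": 0},
    {"fingers": 0,"offset": [-11.2,2.5,0],"spin": 0}
  ]
}}

```text
t: 14.27
eef_pos: [533.1, -241.6, 239.0]
eef_rot: [[-0.21, 0.978, 0.004], [0.978, 0.21, 0.001], [-0.0, 0.004, -1.0]]
wrist_force: [6.8, 5.6, 7.1]
gripper_width: 0.225
finger_force: 39.7
```

Emit:
{"name": "move_arm", "arguments": {
  "rows": [
    {"fingers": 0,"offset": [-10.4,4.8,0],"spin": 0},
    {"fingers": 0,"offset": [-9.3,6.9,0],"spin": 0},
    {"fingers": 0,"offset": [-7.6,8.6,0],"spin": 0},
    {"fingers": 0,"offset": [-5.6,10.0,0],"spin": 0},
    {"fingers": 0,"offset": [-3.4,11.0,0],"spin": 0},
    {"fingers": 0,"offset": [-1.1,11.5,0],"spin": 0},
    {"fingers": 0,"offset": [1.4,11.4,0],"spin": 0},
    {"fingers": 0,"offset": [3.7,10.9,0],"spin": 0}
  ]
}}

```text
t: 14.93
eef_pos: [612.5, -258.6, 239.1]
eef_rot: [[-0.207, 0.978, 0.001], [0.978, 0.207, -0.002], [-0.002, 0.001, -1.0]]
wrist_force: [-3.1, -0.4, 9.0]
gripper_width: 0.222
finger_force: 40.1
```

Emit:
{"name": "move_arm", "arguments": {
  "rows": [
    {"fingers": 0,"offset": [5.9,9.9,0],"spin": 0},
    {"fingers": 0,"offset": [7.8,8.4,0],"spin": 0},
    {"fingers": 0,"offset": [9.4,6.7,0],"spin": 0},
    {"fingers": 0,"offset": [10.5,4.5,0],"spin": 0},
    {"fingers": 0,"offset": [11.3,2.3,0],"spin": 0},
    {"fingers": 0,"offset": [11.5,-0.2,0],"spin": 0},
    {"fingers": 0,"offset": [11.2,-2.5,0],"spin": 0},
    {"fingers": 0,"offset": [10.4,-4.8,0],"spin": 0}
  ]
}}

```text
t: 15.6
eef_pos: [620.6, -175.8, 239.1]
eef_rot: [[-0.209, 0.978, 0.003], [0.978, 0.209, -0.001], [-0.002, 0.003, -1.0]]
wrist_force: [1.2, -1.4, 8.1]
gripper_width: 0.224
finger_force: 40.1
```

Emit:
{"name": "move_arm", "arguments": {
  "rows": [
    {"fingers": 0,"offset": [7.8,-5.6,0],"spin": 0},
    {"fingers": 0,"offset": [6.7,-6.9,0],"spin": 0},
    {"fingers": 0,"offset": [0,0,0],"spin": 0},
    {"fingers": 0,"offset": [0,0,0],"spin": 0},
    {"fingers": 0,"offset": [0,0,0],"spin": 0}
  ]
}}

```text
t: 16.02
eef_pos: [604.7, -164.3, 239.1]
eef_rot: [[-0.209, 0.978, 0.002], [0.978, 0.209, 0.0], [0.0, 0.002, -1.0]]
wrist_force: [0.3, 3.5, 9.5]
gripper_width: 0.223
finger_force: 40.7
```

```bash
python3 - <<'E'
from h import *
from scipy.optimize import least_squares as L
P=np.array([(632.6,-195.9),(556.5,-164.2),(533.1,-241.6),(612.5,-258.6),(620.6,-175.8),(604.7,-164.3)])
f=L(lambda c:np.hypot(*(P-c[:2]).T)-c[2],[579,-214,55]); print(f.x,f.fun)
r,b=arc(50.7,6,5); print(r,b)
print(arc(b,2,8))
E
```

```text
[ 580.57032026 -213.72946673   55.05620166] [-0.05640659  0.01237733 -0.00896804  0.0152901   0.08923974 -0.05153253]
[[3.4, -4.6], [2.9, -5.0], [2.4, -5.3], [1.8, -5.4], [1.2, -5.6]] 80.7
([[0.3, -1.9], [0.2, -1.9], [0.1, -1.9], [0.1, -1.9], [0.0, -2.0], [0.0, -1.9], [-0.2, -1.9], [-0.2, -1.9]], 96.7)
```

Emit:
{"name": "move_arm", "arguments": {
  "rows": [
    {"fingers": 0,"offset": [3.4,-4.6,0],"spin": 0},
    {"fingers": 0,"offset": [2.9,-5.0,0],"spin": 0},
    {"fingers": 0,"offset": [2.4,-5.3,0],"spin": 0},
    {"fingers": 0,"offset": [1.8,-5.4,0],"spin": 0},
    {"fingers": 0,"offset": [0,0,0],"spin": 0},
    {"fingers": 0,"offset": [0,0,0],"spin": 0},
    {"fingers": 0,"offset": [0,0,0],"spin": 0}
  ]
}}

```text
t: 16.6
eef_pos: [582.5, -158.7, 239.0]
eef_rot: [[-0.209, 0.978, 0.001], [0.978, 0.209, -0.0], [-0.0, 0.001, -1.0]]
wrist_force: [-0.5, 1.7, 9.2]
gripper_width: 0.221
finger_force: 40.8
```

Emit:
{"name": "move_arm", "arguments": {
  "rows": [
    {"fingers": 0,"offset": [0.7,-2.8,0],"spin": 0},
    {"fingers": 0,"offset": [0.5,-2.8,0],"spin": 0},
    {"fingers": 0,"offset": [0,0,0],"spin": 0},
    {"fingers": 0,"offset": [0,0,0],"spin": 0},
    {"fingers": 0,"offset": [0,0,0],"spin": 0}
  ]
}}

```text
t: 17.02
eef_pos: [576.9, -158.8, 239.0]
eef_rot: [[-0.209, 0.978, 0.001], [0.978, 0.209, -0.0], [-0.001, 0.001, -1.0]]
wrist_force: [-0.9, 1.6, 9.0]
gripper_width: 0.222
finger_force: 40.9
```

Emit:
{"name": "move_arm", "arguments": {
  "rows": [
    {"fingers": 0,"offset": [0.3,-1.9,0],"spin": 0},
    {"fingers": 0,"offset": [0.2,-1.9,0],"spin": 0},
    {"fingers": 0,"offset": [0,0,0],"spin": 0},
    {"fingers": 0,"offset": [0,0,0],"spin": 0},
    {"fingers": 0,"offset": [0,0,0],"spin": 0}
  ]
}}

```text
t: 17.43
eef_pos: [573.2, -159.2, 239.0]
eef_rot: [[-0.209, 0.978, 0.002], [0.978, 0.209, -0.0], [-0.001, 0.002, -1.0]]
wrist_force: [0.1, 1.8, 8.8]
gripper_width: 0.225
finger_force: 40.9
```

Emit:
{"name": "move_arm", "arguments": {
  "rows": [
    {"fingers": 0,"offset": [0.1,-1.0,0],"spin": 0},
    {"fingers": 0,"offset": [0.1,-1.0,0],"spin": 0},
    {"fingers": 0,"offset": [0,0,0],"spin": 0},
    {"fingers": 0,"offset": [0,0,0],"spin": 0},
    {"fingers": 0,"offset": [0,0,0],"spin": 0}
  ]
}}

```text
t: 17.85
eef_pos: [571.4, -159.5, 239.0]
eef_rot: [[-0.209, 0.978, 0.002], [0.978, 0.209, -0.001], [-0.001, 0.002, -1.0]]
wrist_force: [0.5, 1.5, 7.8]
gripper_width: 0.222
finger_force: 40.9
```

Emit:
{"name": "move_arm", "arguments": {
  "rows": [
    {"fingers": 0,"offset": [0,-1.0,0],"spin": 0},
    {"fingers": 0,"offset": [0,-1.0,0],"spin": 0},
    {"fingers": 0,"offset": [0,0,0],"spin": 0},
    {"fingers": 0,"offset": [0,0,0],"spin": 0},
    {"fingers": 0,"offset": [0,0,0],"spin": 0}
  ]
}}

```text
t: 18.27
eef_pos: [570.9, -159.6, 239.1]
eef_rot: [[-0.21, 0.978, 0.005], [0.978, 0.21, -0.0], [-0.001, 0.005, -1.0]]
wrist_force: [6.5, 2.0, 7.6]
gripper_width: 0.222
finger_force: 40.9
```

Emit:
{"name": "move_arm", "arguments": {
  "rows": [
    {"fingers": 0,"offset": [0,-1.0,0],"spin": 0},
    {"fingers": 0,"offset": [0,0,0],"spin": 0},
    {"fingers": 0,"offset": [0,0,0],"spin": 0},
    {"fingers": 0,"offset": [0,0,0],"spin": 0}
  ]
}}

```text
t: 18.6
eef_pos: [570.8, -159.6, 239.1]
eef_rot: [[-0.21, 0.978, 0.008], [0.978, 0.21, -0.0], [-0.002, 0.007, -1.0]]
wrist_force: [11.6, 2.1, 5.9]
gripper_width: 0.222
finger_force: 40.9
```

```bash
python3 - <<'E'
from h import *
o=sensors.get_obs(); print(o["eef_pos"],o["wrist_force"])
d=o["eef_pos"][:2]-[580.57,-213.73]; a=np.degrees(np.arctan2(d[1],d[0])); print(a,np.hypot(*d))
b=88.0-0
for k in range(7):
    r,b=arc(b,-12,8); print(round(b),r)
r,b=arc(b,-12,4); print(b,r)
E
```

```text
[ 570.81919414 -159.58385286  239.08485055] [11.56085904  2.10267481  5.90020454]
100.20858534130788 55.01711974249283
-8 [[-1.6, 11.4], [-3.9, 10.8], [-6.1, 9.7], [-8.0, 8.3], [-9.5, 6.4], [-10.7, 4.3], [-11.3, 2.0], [-11.5, -0.4]]
-104 [[-11.2, -2.8], [-10.3, -5.0], [-9.1, -7.1], [-7.3, -8.8], [-5.4, -10.2], [-3.2, -11.0], [-0.8, -11.5], [1.6, -11.4]]
-200 [[3.9, -10.8], [6.1, -9.8], [8.0, -8.2], [9.5, -6.5], [10.7, -4.3], [11.3, -2.0], [11.5, 0.4], [11.2, 2.8]]
-296 [[10.3, 5.0], [9.1, 7.1], [7.4, 8.8], [5.4, 10.2], [3.2, 11.0], [0.8, 11.5], [-1.6, 11.4], [-4.0, 10.8]]
-392 [[-6.1, 9.8], [-8.0, 8.2], [-9.5, 6.5], [-10.7, 4.3], [-11.3, 2.0], [-11.5, -0.4], [-11.1, -2.8], [-10.4, -5.1]]
-488 [[-9.1, -7.1], [-7.4, -8.8], [-5.3, -10.1], [-3.2, -11.1], [-0.8, -11.5], [1.6, -11.3], [3.9, -10.9], [6.1, -9.7]]
-584 [[8.0, -8.3], [9.5, -6.4], [10.7, -4.3], [11.3, -2.0], [11.5, 0.4], [11.2, 2.8], [10.3, 5.0], [9.0, 7.1]]
-632.0 [[7.4, 8.8], [5.4, 10.2], [3.2, 11.0], [0.8, 11.5]]
```

Hard stop confirmed at 100.1° world angle: the force rises while the handle stays put. Now back clockwise two turns, with 2.6 mm of command over-travel taken back first.

Emit:
{"name": "move_arm", "arguments": {
  "rows": [
    {"fingers": 0,"offset": [0,2.6,0],"spin": 0},
    {"fingers": 0,"offset": [-1.6,11.4,0],"spin": 0},
    {"fingers": 0,"offset": [-3.9,10.8,0],"spin": 0},
    {"fingers": 0,"offset": [-6.1,9.7,0],"spin": 0},
    {"fingers": 0,"offset": [-8.0,8.3,0],"spin": 0},
    {"fingers": 0,"offset": [-9.5,6.4,0],"spin": 0},
    {"fingers": 0,"offset": [-10.7,4.3,0],"spin": 0},
    {"fingers": 0,"offset": [-11.3,2.0,0],"spin": 0}
  ]
}}

```text
t: 19.27
eef_pos: [633.6, -198.4, 239.0]
eef_rot: [[-0.209, 0.978, 0.001], [0.978, 0.209, -0.0], [-0.0, 0.001, -1.0]]
wrist_force: [-3.7, 1.6, 10.4]
gripper_width: 0.226
finger_force: 41.2
```

Emit:
{"name": "move_arm", "arguments": {
  "rows": [
    {"fingers": 0,"offset": [-11.5,-0.4,0],"spin": 0},
    {"fingers": 0,"offset": [-11.2,-2.8,0],"spin": 0},
    {"fingers": 0,"offset": [-10.3,-5.0,0],"spin": 0},
    {"fingers": 0,"offset": [-9.1,-7.1,0],"spin": 0},
    {"fingers": 0,"offset": [-7.3,-8.8,0],"spin": 0},
    {"fingers": 0,"offset": [-5.4,-10.2,0],"spin": 0},
    {"fingers": 0,"offset": [-3.2,-11.0,0],"spin": 0},
    {"fingers": 0,"offset": [-0.8,-11.5,0],"spin": 0}
  ]
}}

```text
t: 19.93
eef_pos: [590.0, -268.0, 239.0]
eef_rot: [[-0.209, 0.978, 0.003], [0.978, 0.209, -0.0], [-0.001, 0.003, -1.0]]
wrist_force: [1.3, 4.4, 9.2]
gripper_width: 0.225
finger_force: 41.2
```

Emit:
{"name": "move_arm", "arguments": {
  "rows": [
    {"fingers": 0,"offset": [1.6,-11.4,0],"spin": 0},
    {"fingers": 0,"offset": [3.9,-10.8,0],"spin": 0},
    {"fingers": 0,"offset": [6.1,-9.8,0],"spin": 0},
    {"fingers": 0,"offset": [8.0,-8.2,0],"spin": 0},
    {"fingers": 0,"offset": [9.5,-6.5,0],"spin": 0},
    {"fingers": 0,"offset": [10.7,-4.3,0],"spin": 0},
    {"fingers": 0,"offset": [11.3,-2.0,0],"spin": 0},
    {"fingers": 0,"offset": [11.5,0.4,0],"spin": 0}
  ]
}}

```text
t: 20.6
eef_pos: [525.7, -217.9, 239.0]
eef_rot: [[-0.208, 0.978, 0.004], [0.978, 0.208, -0.002], [-0.003, 0.003, -1.0]]
wrist_force: [7.3, -2.5, 6.8]
gripper_width: 0.222
finger_force: 40.9
```

Emit:
{"name": "move_arm", "arguments": {
  "rows": [
    {"fingers": 0,"offset": [11.2,2.8,0],"spin": 0},
    {"fingers": 0,"offset": [10.3,5.0,0],"spin": 0},
    {"fingers": 0,"offset": [9.1,7.1,0],"spin": 0},
    {"fingers": 0,"offset": [7.4,8.8,0],"spin": 0},
    {"fingers": 0,"offset": [5.4,10.2,0],"spin": 0},
    {"fingers": 0,"offset": [3.2,11.0,0],"spin": 0},
    {"fingers": 0,"offset": [0.8,11.5,0],"spin": 0},
    {"fingers": 0,"offset": [0,0,0],"spin": 0}
  ]
}}

```text
t: 21.27
eef_pos: [572.2, -159.3, 239.1]
eef_rot: [[-0.209, 0.978, 0.003], [0.978, 0.209, -0.001], [-0.002, 0.003, -1.0]]
wrist_force: [0.9, 0.2, 8.8]
gripper_width: 0.224
finger_force: 41.2
```

One full turn done (98.8°, i.e. 1.3° past). Second turn.

Emit:
{"name": "move_arm", "arguments": {
  "rows": [
    {"fingers": 0,"offset": [-1.6,11.4,0],"spin": 0},
    {"fingers": 0,"offset": [-3.9,10.8,0],"spin": 0},
    {"fingers": 0,"offset": [-6.1,9.7,0],"spin": 0},
    {"fingers": 0,"offset": [-8.0,8.3,0],"spin": 0},
    {"fingers": 0,"offset": [-9.5,6.4,0],"spin": 0},
    {"fingers": 0,"offset": [-10.7,4.3,0],"spin": 0},
    {"fingers": 0,"offset": [-11.3,2.0,0],"spin": 0},
    {"fingers": 0,"offset": [-11.5,-0.4,0],"spin": 0}
  ]
}}

```text
t: 21.93
eef_pos: [635.6, -209.7, 239.0]
eef_rot: [[-0.209, 0.978, 0.002], [0.978, 0.209, 0.0], [-0.0, 0.002, -1.0]]
wrist_force: [-3.4, 2.0, 10.0]
gripper_width: 0.222
finger_force: 41.3
```

Emit:
{"name": "move_arm", "arguments": {
  "rows": [
    {"fingers": 0,"offset": [-11.2,-2.8,0],"spin": 0},
    {"fingers": 0,"offset": [-10.3,-5.0,0],"spin": 0},
    {"fingers": 0,"offset": [-9.1,-7.1,0],"spin": 0},
    {"fingers": 0,"offset": [-7.3,-8.8,0],"spin": 0},
    {"fingers": 0,"offset": [-5.4,-10.2,0],"spin": 0},
    {"fingers": 0,"offset": [-3.2,-11.0,0],"spin": 0},
    {"fingers": 0,"offset": [-0.8,-11.5,0],"spin": 0},
    {"fingers": 0,"offset": [1.6,-11.4,0],"spin": 0}
  ]
}}

```text
t: 22.6
eef_pos: [578.4, -268.7, 239.0]
eef_rot: [[-0.209, 0.978, 0.003], [0.978, 0.209, -0.0], [-0.001, 0.003, -1.0]]
wrist_force: [3.3, 4.7, 9.8]
gripper_width: 0.22
finger_force: 41.3
```

Emit:
{"name": "move_arm", "arguments": {
  "rows": [
    {"fingers": 0,"offset": [3.9,-10.8,0],"spin": 0},
    {"fingers": 0,"offset": [6.1,-9.8,0],"spin": 0},
    {"fingers": 0,"offset": [8.0,-8.2,0],"spin": 0},
    {"fingers": 0,"offset": [9.5,-6.5,0],"spin": 0},
    {"fingers": 0,"offset": [10.7,-4.3,0],"spin": 0},
    {"fingers": 0,"offset": [11.3,-2.0,0],"spin": 0},
    {"fingers": 0,"offset": [11.5,0.4,0],"spin": 0},
    {"fingers": 0,"offset": [11.2,2.8,0],"spin": 0}
  ]
}}

```text
t: 23.27
eef_pos: [526.0, -206.4, 239.0]
eef_rot: [[-0.208, 0.978, 0.004], [0.978, 0.208, -0.002], [-0.003, 0.003, -1.0]]
wrist_force: [6.2, -3.9, 6.4]
gripper_width: 0.222
finger_force: 41.0
```

Emit:
{"name": "move_arm", "arguments": {
  "rows": [
    {"fingers": 0,"offset": [10.3,5.0,0],"spin": 0},
    {"fingers": 0,"offset": [9.1,7.1,0],"spin": 0},
    {"fingers": 0,"offset": [7.4,8.8,0],"spin": 0},
    {"fingers": 0,"offset": [5.4,10.2,0],"spin": 0},
    {"fingers": 0,"offset": [2.8,8.0,0],"spin": 0},
    {"fingers": 0,"offset": [0,0,0],"spin": 0},
    {"fingers": 0,"offset": [0,0,0],"spin": 0},
    {"fingers": 0,"offset": [0,0,0],"spin": 0}
  ]
}}

```text
t: 23.93
eef_pos: [557.3, -163.9, 239.0]
eef_rot: [[-0.209, 0.978, 0.003], [0.978, 0.209, -0.001], [-0.002, 0.002, -1.0]]
wrist_force: [2.0, -0.9, 8.1]
gripper_width: 0.225
finger_force: 41.3
```

Emit:
{"name": "move_arm", "arguments": {
  "rows": [
    {"fingers": 0,"offset": [1.4,5.0,0],"spin": 0},
    {"fingers": 0,"offset": [0.4,5.0,0],"spin": 0},
    {"fingers": 0,"offset": [-0.2,3.0,0],"spin": 0},
    {"fingers": 0,"offset": [-0.1,1.0,0],"spin": 0},
    {"fingers": 0,"offset": [0,0,0],"spin": 0},
    {"fingers": 0,"offset": [0,0,0],"spin": 0},
    {"fingers": 0,"offset": [0,0,0],"spin": 0}
  ]
}}

```text
t: 24.52
eef_pos: [570.3, -159.7, 239.1]
eef_rot: [[-0.208, 0.978, 0.002], [0.978, 0.208, -0.001], [-0.002, 0.002, -1.0]]
wrist_force: [0.6, -0.7, 7.5]
gripper_width: 0.226
finger_force: 41.2
```

```bash
python3 - <<'E'
from h import *
p=get("side"); t=get("top"); o=sensors.get_obs(); print(o["t"],o["eef_pos"],o["wrist_force"],o["joint_vel"].round(4))
d=o["eef_pos"][:2]-[580.57,-213.73]; print(np.degrees(np.arctan2(d[1],d[0])),np.hypot(*d))
cv2.imwrite("pics/c3.png",np.hstack([p["image"][150:480,200:480],t["image"][130:460,150:450]]))
E
```

```text
24.6167 [ 570.29825182 -159.69300848  239.07203491] [0.42133467 0.02477708 9.91911264] [-0.0004 -0.0015  0.0018  0.0012 -0.0011 -0.0006]
100.76279707613045 55.00459310742704
```

View pics/c3.png

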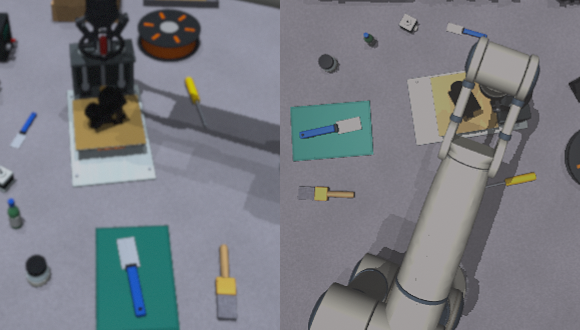

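Both views show the scraper flat on the mat, the handle gripped, the bystanders untouched and the bed raised. A final 0.6 mm nudge.

Emit:
{"name": "move_arm", "arguments": {
  "rows": [
    {"fingers": 0,"offset": [0,0.6,0],"spin": 0},
    {"fingers": 0,"offset": [0,0,0],"spin": 0},
    {"fingers": 0,"offset": [0,0,0],"spin": 0},
    {"fingers": 0,"offset": [0,0,0],"spin": 0},
    {"fingers": 0,"offset": [0,0,0],"spin": 0},
    {"fingers": 0,"offset": [0,0,0],"spin": 0}
  ]
}}

```text
t: 25.12
eef_pos: [570.6, -159.6, 239.0]
eef_rot: [[-0.208, 0.978, 0.002], [0.978, 0.208, -0.001], [-0.002, 0.001, -1.0]]
wrist_force: [0.5, -1.3, 9.1]
gripper_width: 0.22
finger_force: 41.2
```

```bash
python3 - <<'E'
from h import *
o=sensors.get_obs(); d=o["eef_pos"][:2]-[580.57,-213.73]; print(o["eef_pos"],np.degrees(np.arctan2(d[1],d[0])),o["finger_force"])
print(job.sign_off())
E
```

```text
[ 570.60362762 -159.59648569  239.0357857 ] 100.4317520753636 41.19841396808624
the job is handed in; nothing more can be done
None
```

The job is handed in: the scraper lies flat on the mat, the bed was run down to its stop and backed off two full turns (within about 0.5° by the arm's pose), and the gripper is still holding the red handle.

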